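# Pack a mould in the wax injector's rest and hold it on the nozzle

### The arm

A 6-joint arm with a two-finger parallel gripper is mounted at the origin on the work surface. World frame = base frame: x ahead of the robot, y to its left, z up, the work surface at z = 0. Lengths are in m, angles in rad, forces in N, time in s.
With the tool pointing down it reaches from about 0.275 to 0.825 m from the base axis. Payload 4.9 kg.
Tool frame: the origin (TCP) lies midway between the tips of the shut fingers; the grasp point (between the pads) lies 19 mm behind it (grip_point_offset is the distance from the TCP to the grasp point, in m); z points along the fingers, y is the line along which they close (so a half turn about z gives the same grasp; the last joint's range is limited). The gripper opens to 85 mm and grips with 20 to 120 N. Pads are 22 mm wide; open, the fingers measure 114 mm over their backs; the gripper's body (76 mm by 85 mm) begins 54 mm behind the grasp point. The pads swing forward as they close: fully open they stand 13 mm farther back than shut.
Start: joints at [1.156, 0.326, -0.193, 1.052, 0, 1.437], TCP at [0.152, 0.528, 0.231] pointing down, gripper open.
Joint ranges: [-2.65, 2.65], [-0.97, 1.79], [-1.3, 1.35], [-1.93, 2.1], [-1.47, 1.37], [-3.14, 3.14]. Speed limits (rad/s): [2.57, 2.57, 3.14, 3.14, 3.14, 3.14].

### API

Orientations are given as a rotation vector (axis times angle).
In Python, from cell import * gives the robot as it stands. Calls block until the motion is done:
- movep(position, orientation): joint-space move of the TCP to a pose.
- move_l(position, velocity=0.15, rot=None, until_force=None): straight line of the TCP; rot=None keeps the orientation; velocity is the mean speed in m/s. With until_force (N) it stops when the force on the tool has changed by that much, and returns True; else False.
- set_joints(angles): joint-space move.
- let_go() and grab(newtons=None): open the fingers fully, or close them until they stop; newtons is the grip in N (None keeps the last).
- sleep(seconds).
- ik(position, orientation): joint angles nearest the present ones, or None.
- get_state(): the state.
- grab_frame(name): name is "scene" or "side" or "wrist"; returns a dict with "img" (400x640x3 uint8, red, green, blue), "fx", "fy", "cx", "cy" (pixels), "cam_to_world" (4x4, takes a point from camera to world coordinates); the wrist camera has in their place "T_tool_cam" (4x4, takes a point from camera to tool coordinates, whose origin is the TCP and whose axes are the flange's). Camera axes: x right, y down, z forward; pixel columns grow to the right and rows downward; lengths in m; the calibration is good to about 2 mm. A picture is of the moment at which its call begins: read the wrist's pose just before it. There is no depth.
A pose or a line that the arm cannot do raises MotionError and nothing moves.
- sign_off(): hands the job in; it is judged then, once.
Trained networks look in the newest picture that a camera, given by its name, has taken for a name from the list of things; names that differ only in an ending like _2 or _b are one class to them, and where a whole thing is asked for, a point or a joint stands for the part that bears it (a point fixed in the world has none). Each returns a list of dicts, best first, with "score" (0 to 1); they miss things now and then, are a little off and sometimes report something else, mostly with a low value. They report only what shows in the picture. A call takes as long as a camera call.
- spot_in(camera, name): "centre" ([column, row] in pixels, amid what is visible of it).
- silhouettes(camera, name): "mask" (400x640 bool, what is visible of it) and "centre" ([column, row] in pixels, amid what is visible of it).
- tip_of(camera, name): "centre" ([column, row] in pixels: a listed point, or the origin of a listed thing).
The state is a dict: "clock": time; "q": joint angles; "joint_velocities": joint speeds; "tau": joint torques, N m; "position": TCP position; "eef_rot": TCP orientation; "contact_force": force on the tool from outside, world axes, zero at the start; "wrist_torque": the same for the moment, N m; "finger_gap": opening from 0.0 (shut) to 1.0 (fully open); "grasp_force": force on a finger pad.
Only numpy, scipy, OpenCV 4.12 (cv2) and the standard library are available. Lean on these libraries where they do the work, as an engineer would, in place of code of your own. Each camera call takes 0.05 s, during which the arm holds its last target. There are 200 camera calls.

### The job

Get the mould ready for a shot of wax: first slide the core pin fully home into the hole in the mould's top, then slide the packing plate down beside the mould, into the side gap that is wide enough for it, until it stands on the rest. Then push the mould along the rest onto the spring nozzle until its face is flush with the injector's nozzle block, and finish while still holding it pressed there with the plate still alongside it; leave the wax tree, the bin and the knife where they are.

Things in the scene. Friction and masses are not known exactly. Their poses are not given: they have to be found in the camera images.
- injector: Bench wax injector, fixed. Origin on the bench straight below the middle of the nozzle block's front face (plane y = 0, 100 wide, 75 high); y points out of that face along the mould rest, x along the face, z up. Behind it a 210 wide housing starts at y = -50 and rises to 320. In front the mould rest: a flat dark steel slab 130 wide (x), y 0 to 150, top at z = 20.
- nozzle_face (a point): Point on the nozzle block's front face, on the nozzle axis, 42 above the bench (22 above the rest). Axes as the injector's.
- nozzle (a joint): How far the brass spring nozzle (tapered tip, 8 to 15 in diameter) is pushed in, m. At 0 it stands 12 mm out of the face; its spring pushes back with about 4 N at 0 and 9 N at 0.006, more than the mould's friction. With the mould flush on the face it reads about 0.006. Stop at 0.011.
- thick_guide: Fixed aluminium side guide on the rest, 32 thick (x), 120 long (y), 28 high; origin in the middle of its underside, on the rest. Axes parallel to the injector's. It stands 47 to one side of the nozzle axis (which side varies), about 1 mm from the mould's flank: no room for the plate.
- thin_guide: Fixed steel side guide on the rest, only 6 thick (x), 120 long (y), 28 high; origin in the middle of its underside. It stands 47 to the other side of the nozzle axis, which leaves a gap of about 14 mm between it and the mould's flank.
- mould: Two-part aluminium mould, a loose block 60 wide (x), 90 long (y), 44 high, about 0.45 kg; origin in the middle of its underside, y pointing away from the nozzle. Starts on the rest between the guides, in line with the nozzle, its front (-y) face 18 to 38 mm from the nozzle block. Its flat back (+y) face can be pushed.
- mould_inlet (a point): Middle of the mould's front face (22 above its underside), where a recess 20 in diameter and 6 deep takes the nozzle tip.
- mould_hole (a point): Mouth of the core hole, on the mould's top, 20 mm from its back face. Hole 13.5 mm in diameter with a 2 mm chamfer, 36 deep.
- core_pin: Loose steel core pin, 62 long, 0.09 kg. Origin at its lower tip, z up the pin. Shank 12 in diameter and 34 long with tapered tip, then a collar 21 in diameter (34 to 38) that comes to rest on the mould's top, then a knob 18 in diameter (38 to 62) to grip. Starts upright in the wooden block.
- packer: Loose aluminium packing plate, 0.14 kg: 12 thick (x), 50 long (y), 44 high, lower edge bevelled over 12 mm to 6 thick; on top a grip tab 10 thick (x), 30 long (y), 44 to 85 above the underside. Origin in the middle of the underside. Same either way round. Starts upright in the wooden block's slot.
- rack: Wooden block fixed on the bench, 70 (x) by 160 (y) by 30 high, origin in the middle of its underside. A 16 mm hole at y = +52 holds the pin and a slot 15 by 53 mm at y = -35 holds the plate; both are 20 deep, their floor 10 above the bench.
- wax_tree: Bystander: blue wax tree, 180 high, on a round black foot 90 in diameter; origin under the foot.
- parts_bin: Bystander: clear open bin of blue wax patterns, 100 by 120 by 55 high; origin under its middle.
- knife: Bystander: flat snap-off knife, 136 long (along x), 18 wide, 10 high, lying on the bench; origin under its middle.

How it is judged:
By the outcome, as a careful person would: the job done as asked, in the order asked, and still so for the second after the job is handed in, while the arm keeps its last pose, push and grip.
It also fails if it takes over 67 s, if anything falls off the work surface, if the arm or the gripper's body presses on something with over 40 N, if the wrist force passes 120 N, or if a joint passes its speed limit or range.

## Working session

There is one attempt and no reset: what is moved stays moved. The work goes in short steps, each a Python script; the robot and the scene stay as the last script left them, time stands still between calls to the robot, and variables do not carry over. Pictures are saved under pics/ and viewed, at most 12 in all, crops included, and the job is handed in when it is done.

```bash
ls; mkdir -p pics; cat > h.py <<'E'
from cell import *
import numpy as np, cv2
from scipy.spatial.transform import Rotation as R
def K(f): return f["fx"],f["fy"],f["cx"],f["cy"]
def frame(n):
    s=get_state(); f=grab_frame(n)
    if n=="wrist":
        T=np.eye(4);T[:3,:3]=R.from_rotvec(s["eef_rot"]).as_matrix();T[:3,3]=s["position"]
        f["cam_to_world"]=T@np.array(f["T_tool_cam"])
    f["cam_to_world"]=np.array(f["cam_to_world"]); return f
def ray(f,px):
    fx,fy,cx,cy=K(f);T=f["cam_to_world"]
    d=T[:3,:3]@np.array([(px[0]-cx)/fx,(px[1]-cy)/fy,1.]);return T[:3,3],d/np.linalg.norm(d)
def onz(f,px,z):
    o,d=ray(f,px);return o+d*(z-o[2])/d[2]
def proj(f,P):
    fx,fy,cx,cy=K(f);p=np.linalg.inv(f["cam_to_world"])@np.append(P,1);return np.array([fx*p[0]/p[2]+cx,fy*p[1]/p[2]+cy])
def tri(rs):
    A=np.zeros((3,3));b=np.zeros(3)
    for o,d in rs:
        M=np.eye(3)-np.outer(d,d);A+=M;b+=M@o
    return np.linalg.solve(A,b)
def save(f,n): cv2.imwrite("pics/"+n,cv2.cvtColor(f["img"],cv2.COLOR_RGB2BGR))
E
python3 - <<'E'
from h import *
F={c:frame(c) for c in("scene","side","wrist")}
names="injector nozzle_face thick_guide thin_guide mould mould_inlet mould_hole core_pin packer rack wax_tree parts_bin knife".split()
for c in F:
    save(F[c],c+"0.png")
    print(c,F[c]["cam_to_world"][:3].round(3).tolist())
for n in names:
    rs=[]
    for c in F:
        t=tip_of(c,n)
        if t:
            print(n,c,np.round(t[0]["centre"],1),round(t[0]["score"],2),end=" ; ")
            if t[0]["score"]>.5 and c!="wrist":rs.append(ray(F[c],t[0]["centre"]))
    print(tri(rs).round(4) if len(rs)>1 else "")
cv2.imwrite("pics/a.png",cv2.cvtColor(F["scene"]["img"],cv2.COLOR_RGB2BGR))
print(get_state())
E
```

```text
cell.py
pics
scene [[-0.748, 0.441, -0.496, 1.035], [0.663, 0.509, -0.548, 0.601], [0.011, -0.739, -0.673, 0.68]]
side [[-0.983, -0.13, 0.13, 0.52], [-0.184, 0.674, -0.716, 0.602], [0.005, -0.727, -0.686, 0.547]]
wrist [[0.277, 0.92, 0.277, 0.081], [0.961, -0.265, -0.082, 0.548], [-0.002, 0.289, -0.957, 0.373]]
injector scene [273.6 167.2] 0.73 ; 
nozzle_face scene [276.  151.3] 0.79 ; nozzle_face side [373.5 142.2] 0.94 ; [ 0.5256 -0.1129  0.0498]
thick_guide scene [287.2 179.7] 0.61 ; thick_guide side [354.9 170.3] 0.8 ; [ 0.5567 -0.0313  0.0278]
thin_guide scene [310.6 162.9] 0.62 ; thin_guide side [397.2 174.6] 0.76 ; [ 0.467  -0.0471  0.021 ]
mould scene [297.2 169.7] 0.76 ; mould side [379.4 167.7] 0.66 ; [ 0.5069 -0.0545  0.0215]
mould_inlet scene [280.  154.5] 0.79 ; mould_inlet side [377.8 146. ] 0.57 ; [ 0.5157 -0.111   0.0393]
mould_hole scene [303.2 159.1] 0.85 ; mould_hole side [380.3 156.4] 0.94 ; [ 0.509  -0.028   0.0711]
core_pin scene [415.2 236.3] 0.44 ; core_pin side [393.  311.6] 0.75 ; 
packer scene [384.  211.8] 0.89 ; packer side [404.2 266.7] 0.84 ; [0.4453 0.
[... 314 characters left out ...]
6.7] 0.76 ; 
{'clock': 2.1, 'q': array([ 1.15583092e+00,  3.26194944e-01, -1.92637267e-01,  1.05198748e+00,
       -1.87286547e-05,  1.43657791e+00]), 'joint_velocities': array([-0.00100287, -0.00216605, -0.00013364, -0.00110276, -0.00070834,
       -0.00089307]), 'tau': array([ 2.21075490e-03, -4.43316436e+01,  2.62758458e+01,  8.84621859e-04,
       -2.84509570e-04, -3.61368919e-06]), 'position': array([0.15239509, 0.52846657, 0.23126942]), 'eef_rot': array([ 4.39547849e-01,  3.11067977e+00, -4.33064336e-05]), 'contact_force': array([-0.1042439 ,  0.34786244, -1.01489766]), 'wrist_torque': array([-0.0417887 ,  0.01103223, -0.00905603]), 'grasp_force': 0.0, 'finger_gap': 0.9973948453515524}
```

View pics/scene0.png

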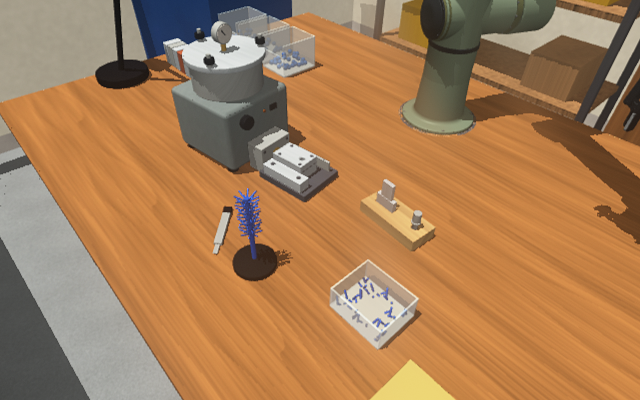

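View pics/side0.png

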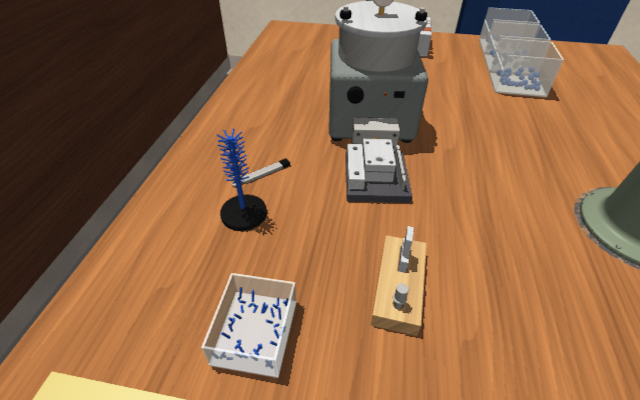

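```bash
cat >> h.py <<'E'
B=np.array([[0,1,0],[1,0,0],[0,0,-1.]])
def rv(psi): return (R.from_euler("z",psi)*R.from_matrix(B)).as_rotvec()
E
python3 - <<'E'
from h import *
def look(p,nm,names):
    movep(p,rv(0)); f=frame("wrist"); save(f,nm)
    for n,z in names:
        t=tip_of("wrist",n)[:2]
        print(n,[(np.round(x["centre"],1).tolist(),round(x["score"],2),onz(f,x["centre"],z)[:2].round(4).tolist()) for x in t])
look([0.45,0.21,0.25],"w_rack.png",[("rack",0),("core_pin",.01),("packer",.01)])
print(get_state()["q"].round(2))
look([0.51,-0.03,0.25],"w_mould.png",[("mould",.02),("mould_hole",.064),("mould_inlet",.042),("nozzle_face",.042),("thick_guide",.02),("thin_guide",.02)])
s=get_state();print(s["q"].round(2),s["clock"])
E
```

```text
rack [([315.0, 155.6], 0.83, [0.4477, 0.2217])]
core_pin [([323.0, 113.1], 0.74, [0.4568, 0.2716]), ([326.4, 356.5], 0.54, [0.4643, -0.0651])]
packer [([316.8, 188.1], 0.76, [0.4499, 0.1838])]
[ 0.29  0.21 -0.3   1.06  0.    1.86]
mould [([318.7, 195.1], 0.96, [0.5123, -0.0618])]
mould_hole [([316.9, 182.4], 0.58, [0.51, -0.0357])]
mould_inlet [([323.9, 237.3], 0.87, [0.5183, -0.1065])]
nozzle_face [([325.4, 253.1], 0.74, [0.5202, -0.1266]), ([316.6, 194.0], 0.51, [0.5098, -0.0543])]
thick_guide [([359.0, 182.5], 0.58, [0.5595, -0.0464])]
thin_guide [([280.4, 194.8], 0.94, [0.4669, -0.0615])]
[-0.2   0.24 -0.26  1.07  0.    1.37] 5.2333
```

```bash
python3 -c "
import cv2
a=cv2.imread('pics/w_rack.png');b=cv2.imread('pics/w_mould.png')
import numpy as np
f=lambda i:cv2.resize(i[60:310,200:440],None,fx=1.66,fy=1.66*1.4,interpolation=cv2.INTER_CUBIC)
cv2.imwrite('pics/ab.png',np.hstack([f(a),f(b)])); print(f(a).shape)"
```

```text
(581, 398, 3)
```

View pics/ab.png

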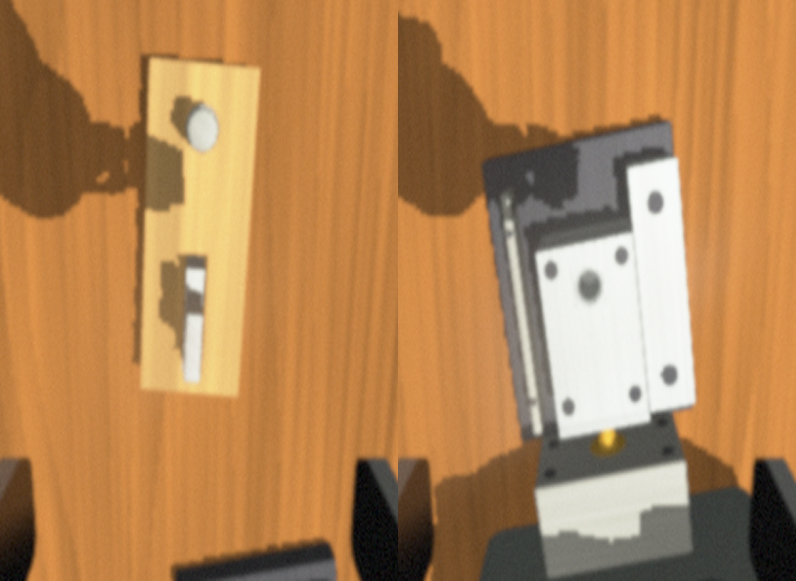

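```bash
python3 - <<'E'
from h import *
def rect(m,f,z):
    c=cv2.findContours(m.astype(np.uint8),cv2.RETR_EXTERNAL,cv2.CHAIN_APPROX_NONE)[0]
    c=max(c,key=cv2.contourArea)[:,0].astype(float)
    P=np.array([onz(f,p,z)[:2] for p in c])*1000
    r=cv2.minAreaRect(P.astype(np.float32)); return np.round(r[0],1),np.round(r[1],1),round(r[2],2)
out=[]
for p,nm,names in (([0.51,-0.05,0.15],"c_m",[("mould",.064),("thick_guide",.048),("thin_guide",.048)]),([0.45,0.20,0.16],"c_r",[("rack",.03),("packer",.095)])):
    movep(p,rv(0)); f=frame("wrist"); save(f,nm+".png"); out.append(f["img"])
    for n,z in names:
        for x in silhouettes("wrist",n)[:1]: print(n,round(x["score"],2),x["centre"],rect(x["mask"],f,z))
    for n,z in [("mould_hole",.064),("mould_inlet",.042),("nozzle_face",.042),("mould",.02),("core_pin",.01),("packer",.01),("rack",0)]:
        t=tip_of("wrist",n)[:1]
        print(n,[(np.round(x["centre"],1).tolist(),round(x["score"],2),onz(f,x["centre"],z)[:2].round(4).tolist()) for x in t])
    for x in spot_in("wrist","core_pin")[:2]: print("pin spot",x,onz(f,x["centre"],.06))
    np.savez(nm,img=f["img"],T=f["cam_to_world"],k=K(f))
im=np.hstack([i[:,170:490] for i in out]); im=cv2.resize(im,None,fx=1.25,fy=1.25,interpolation=cv2.INTER_CUBIC)
cv2.imwrite("pics/cc.png",im[:,:,::-1]); print(get_state()["clock"])
E
```

```text
mould 0.91 [320.6, 211.2] (array([511.3, -57.9]), array([60.1, 96.1]), 8.67)
thick_guide 0.79 [378.5, 180.6] (array([555.9, -41. ]), array([ 33.9, 121.6]), 9.93)
thin_guide 0.63 [263.3, 198.0] (array([466.5, -54.2]), array([ 12.3, 117.6]), 9.27)
mould_hole [([314.0, 187.0], 0.91, [0.5078, -0.0358])]
mould_inlet [([324.9, 259.5], 0.56, [0.5167, -0.105])]
nozzle_face [([328.9, 280.2], 0.62, [0.5204, -0.1248])]
mould [([319.1, 201.1], 0.63, [0.5119, -0.0598])]
core_pin []
packer []
rack []
rack 0.71 [317.8, 151.4] (array([451.9, 219.5]), array([159.7,  70.6]), 86.37)
packer 0.59 [315.1, 215.1] (array([449.5, 197.9]), array([56.5, 10.9]), 87.9)
mould_hole []
mould_inlet []
nozzle_face []
mould []
core_pin [([319.6, 101.4], 0.57, [0.453, 0.2725])]
packer [([312.6, 201.4], 0.68, [0.4467, 0.1829])]
rack [([313.9, 160.4], 0.64, [0.4479, 0.2199])]
pin spot {'centre': [323.2, 100.3], 'score': 0.73} [0.45497364 0.27322137 0.06      ]
pin spot {'centre': [371.6, 346.5], 'score': 0.35} [0.49967502 0.0619423  0.06      ]
7.8833
```

View pics/cc.png

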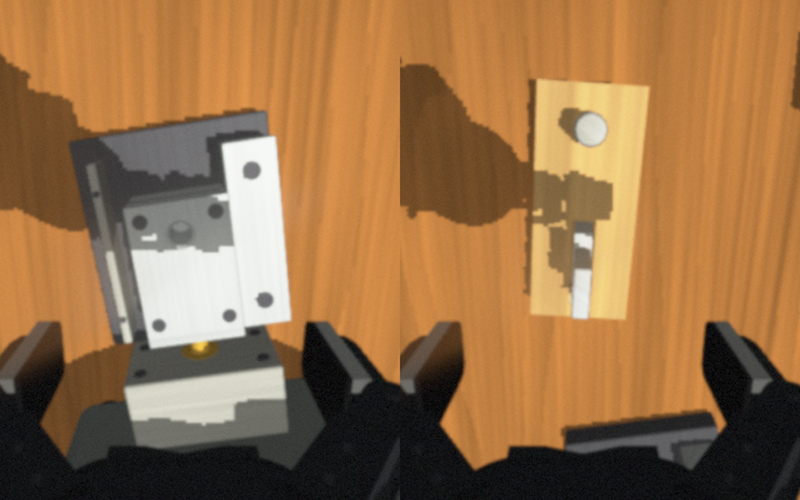

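```bash
python3 - <<'E'
from h import *
p=0.155
movep([.4545,.272,.11],rv(p)); move_l([.4545,.272,.049],0.08)
grab(40); s=get_state(); print(s["finger_gap"],s["grasp_force"],s["contact_force"])
move_l([.4545,.272,.17],0.15); print(get_state()["finger_gap"])
q=None
for a in(p-np.pi,p+np.pi):
    q=ik([.505,.0,.17],rv(a)); print(q)
    if q is not None: break
set_joints(q); f=frame("wrist"); save(f,"w180.png")
for n,z in [("mould_hole",.064),("mould",.02),("thin_guide",.02),("nozzle_face",.042)]:
    print(n,[(np.round(x["centre"],1).tolist(),round(x["score"],2),onz(f,x["centre"],z)[:2].round(4).tolist()) for x in tip_of("wrist",n)[:1]])
movep([.5085,-.0358,.16],rv(p)); f2=frame("wrist")
print([(np.round(x["centre"],1).tolist(),round(x["score"],2),onz(f2,x["centre"],.064)[:2].round(4).tolist()) for x in tip_of("wrist","mould_hole")[:1]])
cv2.imwrite("pics/d.png",np.hstack([f["img"],f2["img"]])[:,:,::-1][:, 120:1160:][:,:]); 
i=np.hstack([f["img"][:,120:520],f2["img"][:,120:520]]);cv2.imwrite("pics/d.png",i[:,:,::-1])
print(get_state()["clock"])
E
```

```text
0.19124155384421646 38.931909799575806 [-0.11067747 -0.25972509  2.05291647]
0.19536863963615717
[-0.14626352  0.29609692 -0.40308516  0.87161425  0.         -1.87205985]
mould_hole [([320.3, 153.8], 0.92, [0.5067, -0.0371])]
mould [([338.5, 350.1], 0.71, [0.4518, 0.1769])]
thin_guide [([372.8, 134.5], 0.7, [0.462, -0.0547])]
nozzle_face [([318.8, 35.5], 0.68, [0.521, -0.1215])]
[]
16.8417
```

View pics/d.png

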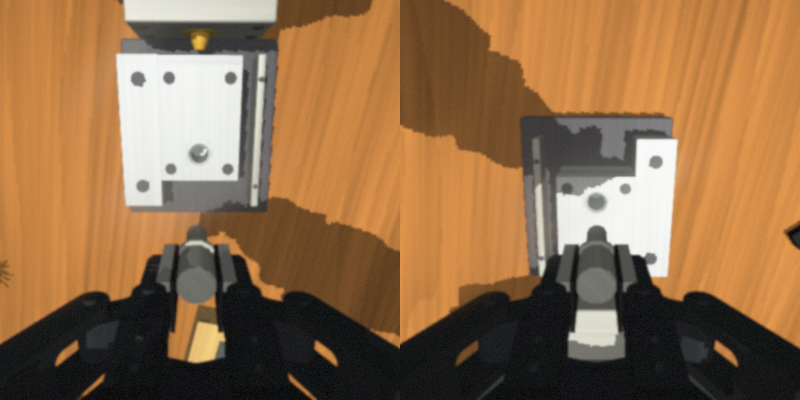

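```bash
python3 - <<'E'
from h import *
p=0.155
f=frame("wrist"); s=get_state()
T=np.array(f["T_tool_cam"]);print(T.round(4).tolist(),K(f))
P=s["position"]; print(P)
for d in (-.02,.039): print(proj(f,P-np.array([0,0,d])), d)
print("hole",onz(f,(316.5,202),.064))
i=f["img"][180:320,260:380];cv2.imwrite("pics/e.png",cv2.resize(i,None,fx=4,fy=4)[:,:,::-1])
E
```

```text
[[0.0001, -0.9571, -0.2897, 0.0728], [1.0, 0.0001, 0.0001, -0.0009], [-0.0001, -0.2897, 0.9571, -0.1422], [0.0, 0.0, 0.0, 1.0]] (325.98486915005304, 325.98486915005304, 316.0104310417853, 200.77333902568506)
[ 0.50850454 -0.03576461  0.16000669]
[318.08855709 281.78866599] -0.02
[317.47184369 229.62079247] 0.039
hole [ 0.50805909 -0.03608791  0.064     ]
```

View pics/e.png

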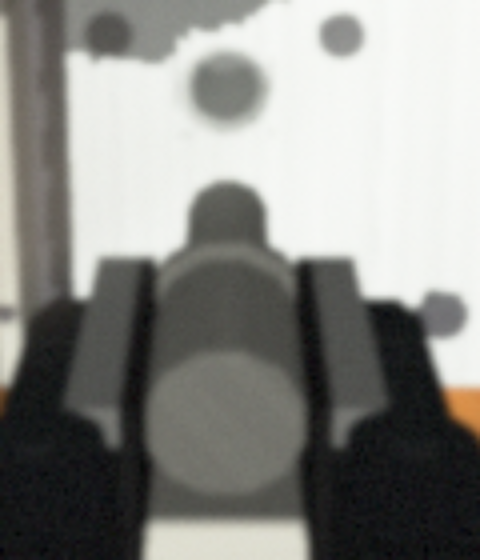

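```bash
python3 - <<'E'
from h import *
x,y=.5087,-.0361
move_l([x,y,.11],0.12)
r=move_l([x,y,.064],0.03,until_force=8)
s=get_state();print(r,s["position"],s["contact_force"],s["wrist_torque"],s["finger_gap"],s["clock"])
E
```

```text
True [ 0.50860014 -0.03604315  0.06927083] [-0.15927458 -1.12592873  5.99340824] [-0.00144526  0.1981276   0.07758403] 0.1930975548670199 18.6833
```

```bash
python3 - <<'E'
from h import *
let_go(); x,y=.5087,-.0361
move_l([x,y,.12],0.2)
g=-0.063
movep([.448,.1838,.13],rv(g)); move_l([.448,.1838,.062],0.1)
grab(40); s=get_state(); print(s["finger_gap"],s["grasp_force"],s["contact_force"])
move_l([.448,.1838,.16],0.15); print(get_state()["finger_gap"])
p=.157
movep([.4791,-.0864,.16],rv(p)); f=frame("wrist"); save(f,"g.png"); s=get_state()
i=f["img"][60:360,120:520];cv2.imwrite("pics/g2.png",cv2.resize(i,None,fx=2,fy=2)[:,:,::-1])
P=s["position"];Rm=R.from_rotvec(s["eef_rot"]).as_matrix()
for d in [(-.006,.051),(.006,.051),(-.006,.007),(.006,.007)]:
    for xx in(-.025,.025): print(d,xx,proj(f,P+Rm@np.array([xx,d[0],d[1]])).round(1))
X=np.array([np.cos(p),np.sin(p),0]);Y=np.array([-np.sin(p),np.cos(p),0]);M=np.array([.5126,-.0608,.064])
print("mould corners",[proj(f,M+a*X+b*Y).round(1).tolist() for a in(-.03,.03) for b in(-.045,.045)])
G=M-.044*X;G[2]=.048;print("guide inner",[proj(f,G+b*Y).round(1).tolist() for b in(-.03,.03)])
print(s["clock"])
E
```

```text
0.10311099913836118 42.31696307659149 [ 0.53697035 -0.20579876  1.89609593]
0.11250485669618218
(-0.006, 0.051) -0.025 [308.5 258.1]
(-0.006, 0.051) 0.025 [307.9 183.6]
(0.006, 0.051) -0.025 [326.9 258.1]
(0.006, 0.051) 0.025 [327.6 183.6]
(-0.006, 0.007) -0.025 [306.6 296.5]
(-0.006, 0.007) 0.025 [305.7 205.6]
(0.006, 0.007) -0.025 [329.5 296.5]
(0.006, 0.007) 0.025 [330.7 205.6]
mould corners [[326.6, 233.5], [327.8, 115.0], [403.0, 233.5], [412.9, 115.1]]
guide inner [[309.1, 208.9], [308.6, 134.5]]
24.0917
```

View pics/g2.png

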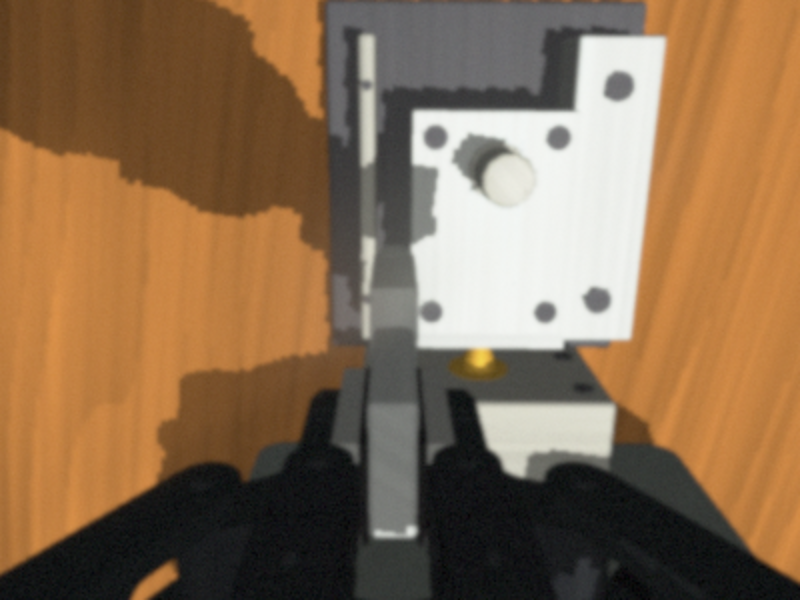

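```bash
cat > lsd.py <<'E'
from h import *
def lines(f,zs):
    g=cv2.cvtColor(f["img"],cv2.COLOR_RGB2GRAY)
    L=cv2.createLineSegmentDetector().detect(g)[0][:,0]
    for l in L:
        n=np.hypot(l[2]-l[0],l[3]-l[1])
        if n<22: continue
        m=(l[:2]+l[2:])/2
        if not(270<m[0]<460 and 50<m[1]<245): continue
        r=[]
        for z in zs:
            a,b=onz(f,l[:2],z)[:2],onz(f,l[2:],z)[:2]; d=b-a
            t=np.degrees(np.arctan2(d[1],d[0]))%90; r.append((round(t,1),((a+b)*500).round(1).tolist()))
        print(l.round(1),r)
E
python3 - <<'E'
from lsd import *
f=frame("wrist"); lines(f,(.064,.048,.02)); s=get_state();print(s["position"],s["eef_rot"])
E
```

```text
[325.2 115.6 324.6 185.6] [(np.float64(9.0), [478.3, -46.6]), (np.float64(9.0), [479.1, -48.8]), (np.float64(9.0), [480.5, -52.7])]
[406.9 115.3 326.8 114.5] [(np.float64(8.5), [503.3, -16.3]), (np.float64(8.5), [505.7, -16.5]), (np.float64(8.5), [510.0, -16.8])]
[326.9 234.  389.4 234.3] [(np.float64(8.8), [514.8, -106.3]), (np.float64(8.8), [518.1, -112.5]), (np.float64(8.8), [523.7, -123.5])]
[409.1  79.4 406.4 115.5] [(np.float64(9.3), [529.0, -0.5]), (np.float64(9.3), [533.1, 0.4]), (np.float64(9.3), [540.5, 2.0])]
[453.1  78.3 411.8  77.6] [(np.float64(8.1), [542.6, 14.7]), (np.float64(8.1), [547.7, 16.6]), (np.float64(8.1), [556.7, 20.0])]
[306.9 139.3 307.6 105.6] [(np.float64(7.4), [462.5, -28.2]), (np.float64(7.4), [462.2, -29.2]), (np.float64(7.4), [461.8, -31.0])]
[399.4 229.7 433.1 229.8] [(np.float64(8.8), [559.0, -95.5]), (np.float64(8.8), [565.2, -101.0]), (np.float64(8.8), [576.1, -110.7])]
[325.9 185.6 329.  211.8] [(np.float64(16.0), [486.2, -81.6]), (np.float64(16.0), [487.5, -86.2]), (np.float64(16.0), [489.8, -94.2])]
[298.8  75.6 300.5 226.9] [(np.float64(8.9),
[... 1189 characters left out ...]
[443.6, -11.5]), (np.float64(8.6), [442.1, -11.4]), (np.float64(8.6), [439.4, -11.2])]
[400.6  62.7 343.1  61.8] [(np.float64(8.3), [499.6, 18.0]), (np.float64(8.3), [501.9, 20.1]), (np.float64(8.3), [505.8, 23.8])]
[284.3 183.1 282.6 128.1] [(np.float64(9.2), [448.9, -54.7]), (np.float64(9.2), [447.7, -57.4]), (np.float64(9.2), [445.6, -62.3])]
[463.   39.3 455.1  69.2] [(np.float64(0.1), [556.4, 31.9]), (np.float64(0.1), [562.4, 35.0]), (np.float64(0.1), [573.0, 40.3])]
[447.5 213.3 439.9 239.2] [(np.float64(89.9), [579.4, -89.4]), (np.float64(89.9), [587.0, -94.5]), (np.float64(89.9), [600.3, -103.4])]
[ 0.47893851 -0.08513897  0.15972285] [-2.03775436e+00 -2.38993896e+00 -7.46817183e-05]
```

```bash
python3 - <<'E'
from h import *
p=[.4781,-.0868]; 
move_l(p+[.122],0.06,rot=rv(.154)); sleep(.2); print(get_state()["position"])
r=move_l(p+[.068],0.03,until_force=10)
s=get_state();print(r,s["position"],s["contact_force"],s["wrist_torque"],s["finger_gap"],s["clock"])
f=frame("wrist"); save(f,"h.png")
cv2.imwrite("pics/h2.png",cv2.resize(f["img"][0:400,120:520],None,fx=1.5,fy=1.5)[:,:,::-1])
E
```

```text
[ 0.47841826 -0.08694339  0.12240092]
True [ 0.47808797 -0.08680742  0.07217288] [-1.00114594 -0.43991367  3.89604326] [ 0.10704063  0.22102575 -0.00776702] 0.11055912521622369 26.6167
```

View pics/h2.png

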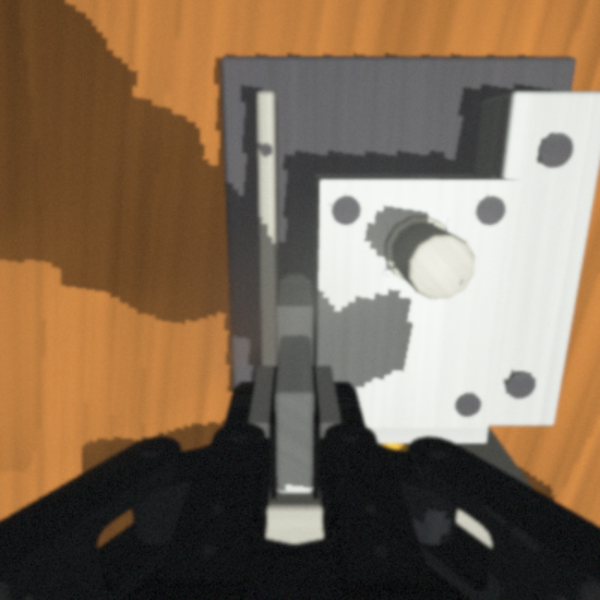

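```bash
python3 - <<'E'
from h import *
let_go(); P=get_state()["position"]
move_l([P[0],P[1],.15],0.15)
U=np.array([.9882,.1534]);V=np.array([-.1534,.9882])
w=lambda u,v,z:list(u*U+v*V)+[z]
movep(w(.4955,-.060,.15),rv(.154)); grab(30)
f=frame("wrist"); save(f,"i.png")
move_l(w(.4955,-.060,.045),0.12)
r=move_l(w(.4955,-.125,.045),0.03,until_force=22)
sleep(.3); s=get_state();print(r,s["position"],s["position"][:2]@V,s["contact_force"],s["contact_force"][:2]@V,s["clock"])
f2=frame("wrist"); save(f2,"j.png");a=frame("side");save(a,"js.png")
o=np.hstack([cv2.resize(f2["img"][:,120:520],(400,400)),cv2.resize(a["img"][90:240,300:450],(400,400))])
cv2.imwrite("pics/j2.png",o[:,:,::-1])
E
```

```text
True [ 0.50424229 -0.02211481  0.04462204] -0.09920461896291805 [0.35461367 3.70528983 1.77215669] 3.6071696766062917 32.1167
```

View pics/j2.png

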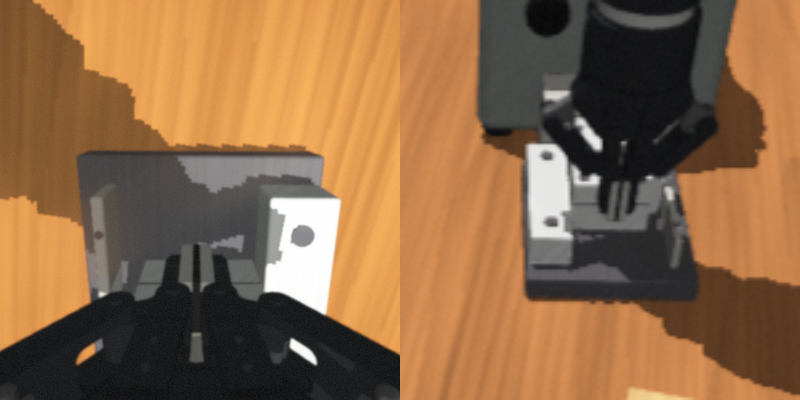

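```bash
python3 - <<'E'
from h import *
U=np.array([.9882,.1534]);V=np.array([-.1534,.9882])
w=lambda u,v,z:list(u*U+v*V)+[z]
v=-.0992
for k in range(7):
    v-=.001
    r=move_l(w(.4955,v,.045),0.015,until_force=25)
    sleep(.15);s=get_state();F=s["contact_force"];print(r,round(v,4),(s["position"][:2]@V).round(5),(F[:2]@V).round(2),(F[:2]@U).round(2),F[2].round(2),s["clock"])
    if r or F[:2]@V>22: break
E
```

```text
False -0.1002 -0.09919 5.72 -0.58 2.28 32.6167
False -0.1012 -0.09919 8.57 0.22 2.33 33.0167
False -0.1022 -0.0992 10.55 0.55 4.92 33.4167
False -0.1032 -0.09935 13.97 0.9 4.43 33.8167
False -0.1042 -0.09976 16.28 0.82 5.45 34.2167
False -0.1052 -0.09977 18.4 1.57 6.49 34.6167
False -0.1062 -0.09979 21.19 0.59 7.99 35.0167
```

```bash
python3 - <<'E'
from h import *
V=np.array([-.1534,.9882])
f=frame("wrist")
def L(f,zs,box):
    g=cv2.cvtColor(f["img"],cv2.COLOR_RGB2GRAY)
    for l in cv2.createLineSegmentDetector().detect(g)[0][:,0]:
        m=(l[:2]+l[2:])/2
        if np.hypot(*(l[2:]-l[:2]))>18 and abs(l[3]-l[1])<.25*abs(l[2]-l[0]) and box[0]<m[0]<box[1] and box[2]<m[1]<box[3]:
            print(l.round(1),[(z,round(1000*onz(f,m,z)[:2]@V,1)) for z in zs])
L(f,(.064,.020),(230,420,100,330))
print("w180")
T=np.eye(4);T[:3,:3]=R.from_rotvec(rv(.155-np.pi)).as_matrix();T[:3,3]=[.505,0,.17]
h=dict(f);h["img"]=cv2.imread("pics/w180.png")[:,:,::-1].copy();h["cam_to_world"]=T@np.array(f["T_tool_cam"])
L(h,(.075,.064,.02),(220,420,0,215))
a=frame("scene");save(a,"ks.png")
print([ (n,tip_of("scene",n)[:1]) for n in("mould_inlet","nozzle_face")])
o=np.hstack([cv2.resize(a["img"][115:215,230:350],(480,400),interpolation=cv2.INTER_CUBIC)]);cv2.imwrite("pics/k2.png",o[:,:,::-1])
E
```

```text
[382.2 290.1 412.1 295.6] [(0.064, np.float64(-105.8)), (0.02, np.float64(-132.2))]
[284.3 147.2 315.6 145.8] [(0.064, np.float64(-43.7)), (0.02, np.float64(-48.1))]
[314.4 146.3 424.4 147.5] [(0.064, np.float64(-43.7)), (0.02, np.float64(-48.1))]
[402.9 173.1 429.5 177.3] [(0.064, np.float64(-54.4)), (0.02, np.float64(-62.7))]
[440.7 156.9 281.9 154.7] [(0.064, np.float64(-47.1)), (0.02, np.float64(-52.7))]
[380.4 173.  400.7 176.7] [(0.064, np.float64(-54.4)), (0.02, np.float64(-62.6))]
[208.1 149.4 284.4 149.9] [(0.064, np.float64(-45.0)), (0.02, np.float64(-49.9))]
[353.1 281.3 376.9 281. ] [(0.064, np.float64(-100.3)), (0.02, np.float64(-124.8))]
[370.6 259.5 349.4 259.6] [(0.064, np.float64(-90.3)), (0.02, np.float64(-111.2))]
[380.6 283.7 355.6 284.4] [(0.064, np.float64(-101.7)), (0.02, np.float64(-126.6))]
[431.9 184.  383.1 183.7] [(0.064, np.float64(-57.9)), (0.02, np.float64(-67.4))]
[279.4 154.4 218.1 154. ] [(0.064, np.float64(-46.7)), (0.02, np.float64(-52.3))]
w180
[374.4  53.5 236.9  52.9] [(0.075, np.float64(-181.5)), (0.064, np.float64(-183.0)), (0.02, np.float64(-188.8))]
[281.9 180.  356.9 180.3] [(0.075, np.float64(-94.6)), (0.064, np.float64(-92.0)), (0.02, np.float64(-81.7))]
[244.4  20.7 394.4  21.5] [(0.075, np.float64(-200.8)), (0.064, np.float64(-203.1)), (0.02, np.float64(-212.5))]
[245.6 205.1 279.4 205.4] [(0.075, np.float64(-74.9)), (0.064, np.float64(-71.4)), (0.02, np.float64(-57.4))]
[318.1 211.7 250.6 211.8] [(0.075, np.float64(-69.7)), (0.064, np.float64(-65.9)), (0.02, np.float64(-51.0))]
[385.6 211.5 336.9 211.4] [(0.075, np.float64(-69.9)), (0.064, np.float64(-66.2)), (0.02, np.float64(-51.3))]
[('mould_inlet', [{'centre': [274.2, 152.2], 'score': 0.73}]), ('nozzle_face', [{'centre': [278.4, 153.1], 'score': 0.89}])]
```

View pics/k2.png

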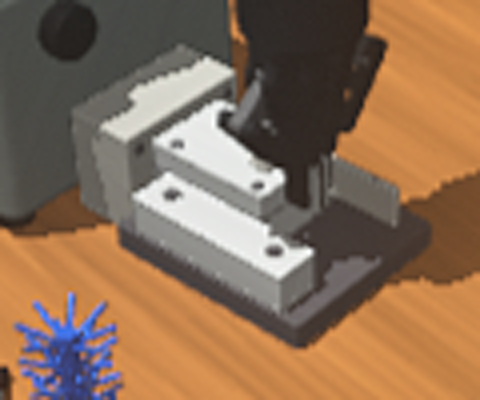

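```bash
python3 - <<'E'
from h import *
U=np.array([.9882,.1534]);V=np.array([-.1534,.9882])
A=frame("scene");B=frame("side")
for n in("packer","core_pin","mould"):
    rs=[]
    for c,f in(("scene",A),("side",B)):
        t=tip_of(c,n)[:1]
        if t: rs.append(ray(f,t[0]["centre"])); print(n,c,t[0]["centre"],t[0]["score"])
    if len(rs)>1:
        p=tri(rs);print(p.round(4),"inj u,v:",(p[:2]@U-.4959).round(4),(p[:2]@V+.201).round(4))
o=np.hstack([cv2.resize(A["img"][115:215,250:350],(400,400),interpolation=3),cv2.resize(B["img"][100:210,330:440],(400,400),interpolation=3)])
cv2.imwrite("pics/l.png",o[:,:,::-1])
s=get_state();print((s["position"][:2]@V),s["contact_force"],s["clock"])
E
```

```text
packer side [394.3, 161.7] 0.62
core_pin side [397.9, 285.4] 0.37
mould scene [291.1, 166.7] 0.95
mould side [377.2, 162.5] 0.6
[ 0.5126 -0.0712  0.023 ] inj u,v: -0.0002 0.052
-0.09979144021546259 [-1.35896788 20.31246841  7.99656534] 35.6167
```

View pics/l.png

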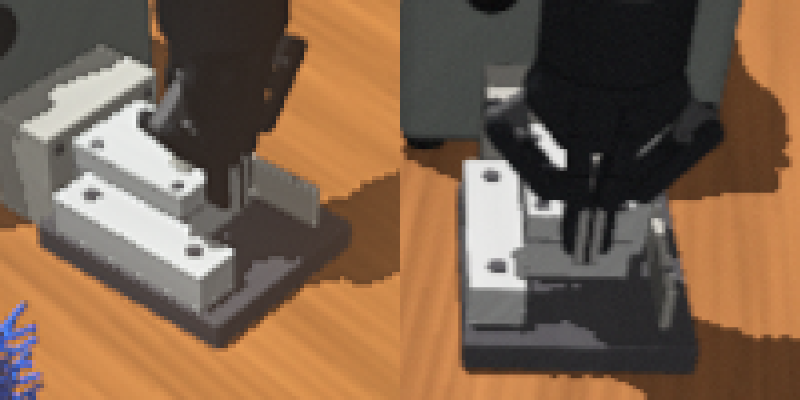

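```bash
python3 -c "
from cell import *
print(sign_off())"
```

```text
the job is handed in; nothing more can be done
None
```

I handed the job in at about 36 s of the 67 s allowed: the core pin is fully home, the packing plate is standing on the rest beside the mould, and the mould is held on the nozzle block with about 20 N. My position measurements put its face flush to within about 1 mm; at the end the gripper hid the pin and plate, so I last saw them in place before the final push.

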